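# Open the spring last clamp for loading

## Task

Get the last clamp open so that I can drop the next shoe last in: first lift the green tin of tacks that stands in the way of the pull bar and set it down upright, wholly on the cardboard tool pad, without spilling or dropping it. Then pull the clamp's pull bar straight out against its springs until the brass pointer stands over the red size tab, and keep holding it there: there is no latch, so finish still gripping the bar and do not let go. Leave the hammer, the shoe last and the cement can where they are.

Things in the scene. Friction and masses are not known exactly. Their poses are not given: they have to be found in the camera images.
- clamp: the last clamp, bolted to the bench: white bed 430 x 180 x 20 mm. Origin on the bench under the middle of the near face of the blue end bracket (160 mm wide, 25 mm thick, top 90 mm above the bench). x points along the bed away from the pull bar, y left across the bed, z up; the toe stop at the far end is 140 mm high. The pull bar sticks out of the bracket towards -x
- pull_bar: the pull bar: level bar along the clamp's y, 130 mm long, 20 mm thick over its black sleeve, axis 60 mm above the bench, clear below. Origin at its middle, at home 55 mm in front (clamp -x) of the end bracket, 45 mm free between. Two 12 mm rods, 50 mm either side of the middle, with 26 mm hubs, join it through the bracket to the carriage; 70 mm between hubs are free to grip
- carriage (a joint): how far bar, rods and heel-cup carriage are pulled out towards the clamp's -x (m): 0 home, 0.088 at the hard stop. Two springs always drive it home: about 6 N at 0, rising 1.2 N per 10 mm (about 16 N at 0.08), plus about 1 N friction. It does not stay where it is left
- size_tab (a joint): where the red size tab is set along the scale, in the same measure: the pointer stands over the middle of the tab when joint carriage equals this value. Between 0.05 and 0.08; the tab does not move in the job
- pointer_tip (a point): tip of the 4 mm wide brass pointer on the carriage, on the clamp's right-hand (-y) side, 92 mm from its centre line, 28 mm above the bench; moves with the carriage. Axes parallel to the clamp's
- tab_mark (a point): middle of the top of the red size tab, 14 mm long along the clamp's x, at the right-hand (-y) edge of the bed. Axes parallel to the clamp's
- tack_tin: round green tin with a bright rim, full of brass tacks: 58 mm diameter at the rim (56 mm below it), 60 mm high, about 0.25 kg. Origin at the centre of its underside, z up. It starts upright on the bench in front of the pull bar, 10 to 35 mm from it
- tool_pad: flat sheet of cardboard stuck to the bench, 220 x 220 x 4 mm. Origin at the centre of its underside. The hammer lies on its +x half; the -x half is free
- hammer: small hammer lying on the pad, 210 mm long, 26 mm thick, wooden handle, steel head 88 mm wide. Origin mid-length at its underside; x points from handle to head. Bystander
- shoe_last: yellow plastic shoe last standing on its sole, 235 x 85 mm, 103 mm high. Origin at the middle of its sole. Bystander
- cement_can: white can with a red band, 72 mm diameter, 100 mm high. Origin at the centre of its underside. Bystander
- heel_bin: open blue bin of heel blocks, fixed, 160 (x) x 200 (y) x 75 mm high. Origin at the centre of its underside. In the way only
There are look-alikes about, which are no part of the job. Of the things that look like the tack_tin, take the one that is farthest to the robot's right at the start.

How it is judged:
By the outcome, as a careful person would: the job done as asked, in the order asked, and still so for the second after the job is handed in, while the arm keeps its last pose, push and grip.
It also fails if it takes over 54 s, if anything falls off the work surface, if the arm or the gripper's body presses on something with over 40 N, if the wrist force passes 120 N, or if a joint passes its speed limit or range.

## Robot

A 6-joint arm with a two-finger parallel gripper is mounted at the origin on the work surface. World frame = base frame: x ahead of the robot, y to its left, z up, the work surface at z = 0. Lengths are in m, angles in degrees, forces in N, time in s.
With the tool pointing down it reaches from about 0.35 to 0.875 m from the base axis. Payload 4.2 kg.
Tool frame: the origin (TCP) lies on the centre line of the jaws, within the pads' length; the fingertips stand 19 mm ahead of it and the grasp point (between the pads) is the TCP; z points along the fingers, y is the line along which they close (so a half turn about z gives the same grasp; the last joint's range is limited). The gripper opens to 87 mm and grips with 3 to 60 N. Pads are 19 mm wide; open, the fingers measure 117 mm over their backs; the gripper's body (75 mm by 190 mm) begins 51 mm behind the grasp point.
Start: joints at [-51.303, 22.042, 0.453, 0, -68.411, -14.817], TCP at [0.253, -0.571, 0.242] pointing down, gripper open.
Joint ranges: [-179.83, 179.83], [-69.29, 118.12], [-61.27, 80.66], [-181.25, 117.63], [-171.15, -9.14], [-177.46, 177.46]. Speed limits (degrees/s): [159.86, 159.86, 180, 180, 180, 180].

## Interface

Orientations are given as a 3x3 rotation matrix whose columns are the frame's x, y, z axes.
In Python, from station import sense, capture, finish_job, search_frame, masks_of gives the robot as it stands.
- The arm moves only by the tool drive_tool, never from a script. Its argument "rows" is a list of rows, each a list of 7 numbers: the opening in per cent of the stroke, from 0 (shut) to 100 (fully open), then the shift along the world's x, y, z in mm, then the turn, a rotation vector about the world's x, y, z in rad. In form: [[fingers, dx, dy, dz, wx, wy, wz], ...]. A call has 1 to 5 rows; each row shifts and turns the commanded pose from where the row before left it; what a row does not reach is not made up. A row lasts 1/12 s, in which the tool goes at most 41.7 mm and 7.16 degrees, less where a joint would pass 70% of its speed; a pose out of reach is approached as far as the arm can. A call is refused whole if a number of a shift passes 41.7 or a number of a turn 0.125, either way. A call with a gripper value outside its range is refused whole. The fingers move at their own pace and stop on an object; the grip force is fixed at half the most. Time passes only in rows, so rows that do not move let the fingers close. It gives the time, the measured TCP pose, the force, the opening and the grip force at its end, in the units of the state.
- sense(): the state, without advancing time (a new reading comes with each control period).
- capture(name): name is "side" or "top"; returns a dict with "frame" (400x640x3 uint8, red, green, blue), "z_map" (400x640 float32, m along the optical axis (not along the pixel's ray), 0 where there is no reading), "fx", "fy", "cx", "cy" (pixels), "R" (3x3) and "t" (3): a world point X has camera coordinates R X + t. Camera axes: x right, y down, z forward; pixel columns grow to the right and rows downward; lengths in m; the calibration is good to about 2 mm. A picture is of the moment at which its call begins.
- finish_job(): hands the job in; it is judged then, once.
Trained networks look in a picture, given as the dict that the camera call returned (one of the last four; its "shot" number tells which), for a name from the list of things; names that differ only in an ending like _2 or _b are one class to them, and where a whole thing is asked for, a point or a joint stands for the part that bears it (a point fixed in the world has none). Each returns a list of dicts, best first, with "p" (0 to 1); they miss things now and then, are a little off and sometimes report something else, mostly with a low value. They report only what shows in the picture. A call takes as long as a camera call. They do not tell look-alikes from the thing itself.
- search_frame(label, picture): "xy" ([column, row] in pixels, amid what is visible of it).
- masks_of(label, picture): "region" (400x640 bool, what is visible of it) and "xy" ([column, row] in pixels, amid what is visible of it).
The state is a dict: "time_s": time; "joints": joint angles; "joint_velocities": joint speeds; "effort": joint torques, N m; "tcp_pos": TCP position; "ee_rot": TCP orientation; "wrist_force": force on the tool from outside, world axes, zero at the start; "moment": the same for the moment, N m; "gripper_width": opening from 0.0 (shut) to 1.0 (fully open); "gripper_force": force on a finger pad.
Only numpy, scipy, OpenCV 4.12 (cv2) and the standard library are available. Lean on these libraries where they do the work, as an engineer would, in place of code of your own. Each camera call takes 0.05 s, during which the arm holds its last target. There are 200 camera calls.

## Working session

There is one attempt and no reset: what is moved stays moved. The work goes in short steps, Python scripts to look and compute and a tool call to move; the robot and the scene stay as the last step left them, time stands still between calls to the robot, and variables do not carry over. Pictures are saved under pics/ and viewed, at most 10 in all, crops included, and the job is handed in when it is done.

Besides the shell and the picture viewer there is one more tool, called after ">>>" by a JSON object that holds its "name" and its "arguments", one argument or row to a line. drive_tool: Moves the arm, as the interface text tells. Its arguments: {"type":"object","properties":{"rows":{"type":"array"}},"required":["rows"]}

```bash
mkdir -p pics; cat > h.py <<'E'
import numpy as np, cv2
from station import sense, capture, finish_job, search_frame, masks_of
def pts(c, m):
    v,u=np.nonzero(m & (c["z_map"]>0)); z=c["z_map"][v,u]
    P=np.stack([(u-c["cx"])/c["fx"]*z,(v-c["cy"])/c["fy"]*z,z],1)
    return (P-c["t"])@np.array(c["R"])
def save(c,n,box=None,s=1):
    f=c["frame"][:,:,::-1]
    if box: f=f[box[1]:box[3],box[0]:box[2]]
    cv2.imwrite("pics/"+n,cv2.resize(f,None,fx=s,fy=s,interpolation=cv2.INTER_CUBIC))
E
python3 - <<'E'
from h import *
np.set_printoptions(precision=3,suppress=True)
cs={n:capture(n) for n in("top","side")}
f=np.vstack([cs["top"]["frame"],cs["side"]["frame"]])[:,:,::-1]
cv2.imwrite("pics/a.png",cv2.resize(f,(480*2,600*2))[:1,:1]) if 0 else None
for n,c in cs.items():
    save(c,n+".png",s=1.25)
    for l in["tack_tin","tool_pad","pull_bar","clamp","hammer","size_tab","pointer_tip","tab_mark","cement_can","shoe_last","heel_bin"]:
        for d in masks_of(l,c)[:4]:
            if d["p"]<.3: continue
            P=pts(c,d["region"])
            if len(P)<5: continue
            print(n,l,round(d["p"],2),np.round(d["xy"]),len(P),"med",np.median(P,0),"lo",np.percentile(P,2,0),"hi",np.percentile(P,98,0))
E
```

```text
top tack_tin 0.96 [273. 250.] 396 med [0.477 0.138 0.052] lo [0.454 0.113 0.015] hi [0.503 0.165 0.062]
top tack_tin 0.7 [308. 231.] 353 med [0.509 0.033 0.053] lo [0.483 0.006 0.047] hi [0.534 0.056 0.063]
top tack_tin 0.64 [274. 295.] 425 med [0.359 0.129 0.052] lo [0.334 0.104 0.009] hi [0.384 0.157 0.062]
top tack_tin 0.59 [271. 212.] 390 med [0.562 0.14  0.053] lo [0.538 0.113 0.015] hi [0.59  0.165 0.063]
top pull_bar 0.84 [326. 215.] 339 med [ 0.556 -0.006  0.069] lo [ 0.537 -0.059  0.061] hi [0.574 0.054 0.075]
top pull_bar 0.3 [364. 171.] 50 med [ 0.682 -0.123  0.025] lo [ 0.675 -0.136  0.022] hi [ 0.69  -0.111  0.028]
top clamp 0.56 [342. 125.] 10178 med [ 0.793 -0.058  0.051] lo [ 0.557 -0.166  0.017] hi [1.012 0.049 0.133]
top clamp 0.42 [309. 230.] 367 med [0.508 0.032 0.053] lo [0.482 0.006 0.048] hi [0.534 0.056 0.063]
top hammer 0.88 [192. 239.] 972 med [0.517 0.362 0.027] lo [0.492 0.231 0.012] hi [0.572 0.433 0.032]
top size_tab 0.58 [367. 172.] 49 med [ 0.682 -0.124  0.025] lo [ 0.675 -0.135  0.012] hi [ 0.691 -0.111  0.028]
top pointer_tip 0.83 [336. 148.] 2096 me
[... 1486 characters left out ...]
6 0.435 0.031]
side size_tab 0.63 [364. 242.] 69 med [ 0.683 -0.126  0.025] lo [ 0.677 -0.135  0.006] hi [ 0.69  -0.11   0.027]
side pointer_tip 0.89 [390. 203.] 2443 med [ 0.74  -0.065  0.076] lo [ 0.546 -0.112  0.03 ] hi [0.793 0.043 0.133]
side pointer_tip 0.47 [348. 123.] 1215 med [0.708 0.345 0.003] lo [ 0.652  0.254 -0.002] hi [0.742 0.46  0.085]
side tab_mark 0.56 [366. 245.] 56 med [ 0.683 -0.125  0.025] lo [ 0.677 -0.135  0.01 ] hi [ 0.69  -0.111  0.027]
side cement_can 0.79 [399. 340.] 1984 med [ 0.686 -0.375  0.099] lo [ 0.659 -0.397  0.011] hi [ 0.72  -0.335  0.102]
side heel_bin 0.75 [268. 344.] 10767 med [ 0.465 -0.352  0.057] lo [ 0.389 -0.434  0.008] hi [ 0.543 -0.238  0.077]
```

View pics/top.png

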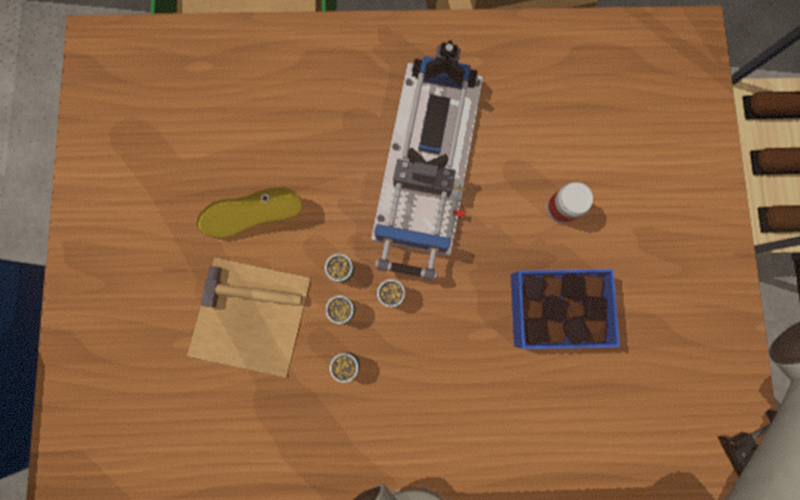

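```bash
python3 - <<'E'
from h import *
np.set_printoptions(precision=4,suppress=True)
c=capture("top"); save(c,"crop.png",(240,140,400,310),3.5)
f=c["frame"]; print(f.shape)
# clamp yaw from pull bar and pad corners
for n in("top","side"):
    c=capture(n)
    m=masks_of("pull_bar",c)[0]["region"]; P=pts(c,m); P=P[P[:,2]>.058]
    r=cv2.minAreaRect((P[:,:2]*1000).astype(np.float32)); print(n,"bar",r)
    hsv=cv2.cvtColor(c["frame"],cv2.COLOR_RGB2HSV)
    a=np.ones((400,640),bool); v=pts(c,a&(c["z_map"]>0))
    H=hsv[a&(c["z_map"]>0)]
    zsel=(v[:,2]>.086)&(v[:,2]<.094)&(H[:,0]>95)&(H[:,0]<130)&(H[:,1]>100)&(v[:,0]>.5)&(v[:,0]<.72)
    if zsel.sum()>20: print("bracket",cv2.minAreaRect((v[zsel,:2]*1000).astype(np.float32)))
    for d in masks_of("tool_pad",c)[:2]:
        P=pts(c,d["region"]); P=P[abs(P[:,2]-.004)<.006]; 
        if len(P): print("pad",d["p"],cv2.minAreaRect((P[:,:2]*1000).astype(np.float32)))
    # tan cardboard
    s=(abs(v[:,2]-.004)<.005)&(v[:,0]>.3)&(v[:,0]<.62)&(v[:,1]>.2)&(v[:,1]<.5)&(H[:,0]>8)&(H[:,0]<25)&(H[:,1]>50)
    print("tan",s.sum(), cv2.minAreaRect((v[s,:2]*1000).astype(np.float32)) if s.sum() else 0)
E
```

```text
(400, 640, 3)
top bar ((555.4794311523438, -2.011199951171875), (128.28164672851562, 24.00418472290039), 77.69081115722656)
bracket ((622.0335083007812, -16.4814453125), (152.9334716796875, 21.449661254882812), 76.89714050292969)
pad 0.57 ((468.14166259765625, 344.13275146484375), (223.0244598388672, 225.4954833984375), 76.36776733398438)
tan 9336 ((460.0697937011719, 350.6937255859375), (319.8079528808594, 298.2470397949219), 0.0015060891164466739)
side bar ((556.8783569335938, -4.141017913818359), (125.86505889892578, 23.81158447265625), 76.7485580444336)
bracket ((622.8248901367188, -18.454910278320312), (156.1922149658203, 22.202823638916016), 77.38367462158203)
pad 0.66 ((468.9014892578125, 345.83172607421875), (230.98992919921875, 223.67108154296875), 75.78633117675781)
pad 0.49 ((766.2672729492188, 95.46094512939453), (111.82757568359375, 7.94936466217041), 4.660972595214844)
tan 4227 ((459.94049072265625, 349.9050598144531), (299.5033264160156, 319.8020324707031), 89.98455810546875)
```

The top view has four tins, at (338,267), (340,310), (391,293) and (344,367). The one farthest to the robot's right (-y) is (391,293), just in front of the bar. The hammer lies on the upper half of the pad, so the lower half is free.

View pics/crop.png

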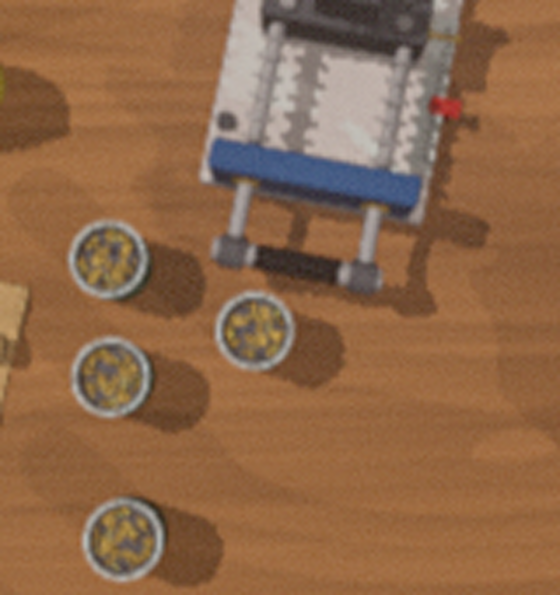

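```bash
python3 - <<'E'
from h import *
np.set_printoptions(precision=4,suppress=True)
s=sense(); print(s["time_s"],s["tcp_pos"],s["ee_rot"],s["gripper_width"])
R=np.array(s["ee_rot"]); print("tool y yaw",np.degrees(np.arctan2(R[1,1],R[0,1])))
c=capture("top"); m=search_frame("tack_tin",c)
for n in("top","side"):
    c=capture(n)
    for d in masks_of("tack_tin",c):
        P=pts(c,d["region"]); Q=P[P[:,2]>.055]
        if len(Q)>10:
            k=cv2.minEnclosingCircle((Q[:,:2]*1000).astype(np.float32)); print(n,d["p"],k)
    print([(d["p"],d["xy"]) for l in("pointer_tip","tab_mark") for d in search_frame(l,c)])
    save(c,"ptr_"+n+".png",(330,130,400,200) if n=="top" else (330,195,430,265),7)
E
```

```text
1.55 [ 0.253  -0.5715  0.2416] [[-0.9144 -0.4048  0.    ]
 [-0.4048  0.9144 -0.    ]
 [-0.     -0.     -1.    ]] 1.0012575647397082
tool y yaw 113.87993132339349
top 0.81 ((507.8188171386719, 31.430564880371094), 28.42455291748047)
top 0.78 ((476.4504089355469, 139.46719360351562), 28.53225326538086)
top 0.66 ((565.0206298828125, 140.3406219482422), 28.29591941833496)
top 0.63 ((358.4425354003906, 130.7615966796875), 27.52821159362793)
[(0.64, [452.2, 246.9]), (0.62, [203.2, 255.8]), (0.57, [339.5, 149.0]), (0.54, [367.9, 170.6]), (0.45, [203.4, 260.0])]
side 0.9 ((357.7086486816406, 131.1276397705078), 30.68793296813965)
side 0.85 ((560.3629150390625, 110.93263244628906), 60.265052795410156)
side 0.81 ((508.36138916015625, 31.142824172973633), 29.572620391845703)
side 0.63 ((475.8092346191406, 141.15211486816406), 31.413169860839844)
[(0.8, [389.2, 202.6])]
```

The crop confirms it: the tin at crop (255,330) stands right in front of the bar sleeve, alone and farthest right. The pointer is the brass line at (445,38) and the red tab is at (446,107). I'll move above the tin now.

>>> {"name": "drive_tool", "arguments": {
  "rows": [
    [100,16,37,-5,0,0,-0.04],
    [100,16,37,-5,0,0,-0.04],
    [100,16,37,-5,0,0,-0.04],
    [100,16,37,-5,0,0,-0.04],
    [100,16,37,-5,0,0,-0.04]
  ]
}}

```text
time_s: 2.47
tcp_pos: [0.3334, -0.3849, 0.2165]
ee_rot: [[-0.977, -0.213, 0.0], [-0.213, 0.977, -0.0], [-0.0, -0.0, -1.0]]
wrist_force: [1.5, 0.4, -0.3]
gripper_width: 0.999
gripper_force: 0.0
```

>>> {"name": "drive_tool", "arguments": {
  "rows": [
    [100,16,37,-5,0,0,-0.04],
    [100,16,37,-5,0,0,-0.04],
    [100,16,37,-5,0,0,-0.04],
    [100,16,37,-5,0,0,-0.04],
    [100,16,37,-5,0,0,-0.04]
  ]
}}

```text
time_s: 2.88
tcp_pos: [0.4135, -0.1996, 0.1918]
ee_rot: [[-1.0, -0.015, 0.001], [-0.015, 1.0, -0.0], [-0.001, -0.0, -1.0]]
wrist_force: [0.5, -0.4, 0.5]
gripper_width: 0.999
gripper_force: 0.0
```

>>> {"name": "drive_tool", "arguments": {
  "rows": [
    [100,16,37,-5,0,0,-0.04],
    [100,16,37,-5,0,0,-0.04],
    [100,16,37,-5,0,0,-0.04],
    [100,16,37,-5,0,0,-0.04],
    [100,16,37,-5,0,0,-0.04]
  ]
}}

```text
time_s: 3.3
tcp_pos: [0.4936, -0.0144, 0.1668]
ee_rot: [[-0.983, 0.184, 0.001], [0.184, 0.983, 0.0], [-0.001, 0.0, -1.0]]
wrist_force: [0.7, -1.1, -0.2]
gripper_width: 1.003
gripper_force: 0.0
```

>>> {"name": "drive_tool", "arguments": {
  "rows": [
    [100,7,23,-10,0,0,-0.02],
    [100,7,23,-15,0,0,-0.02],
    [100,0,0,-25,0,0,0],
    [100,0,0,-10,0,0,0],
    [100,0,0,0,0,0,0]
  ]
}}

```text
time_s: 3.72
tcp_pos: [0.5051, 0.0291, 0.1041]
ee_rot: [[-0.975, 0.221, -0.006], [0.221, 0.975, -0.002], [0.006, -0.003, -1.0]]
wrist_force: [-0.3, -0.2, 0.6]
gripper_width: 1.002
gripper_force: 0.0
```

>>> {"name": "drive_tool", "arguments": {
  "rows": [
    [100,0,0,-20,0,0,0],
    [100,0,0,-25,0,0,0],
    [100,0,0,-18,0,0,0],
    [100,0,0,-5,0,0,0],
    [100,0,0,0,0,0,0]
  ]
}}

```text
time_s: 4.13
tcp_pos: [0.5067, 0.0286, 0.0383]
ee_rot: [[-0.975, 0.222, -0.002], [0.222, 0.975, -0.001], [0.001, -0.001, -1.0]]
wrist_force: [0.1, 0.5, 0.8]
gripper_width: 1.001
gripper_force: 0.0
```

>>> {"name": "drive_tool", "arguments": {
  "rows": [
    [60,0,0,0,0,0,0],
    [50,0,0,0,0,0,0],
    [40,0,0,0,0,0,0],
    [40,0,0,0,0,0,0],
    [40,0,0,0,0,0,0]
  ]
}}

```text
time_s: 4.55
tcp_pos: [0.5078, 0.0299, 0.0394]
ee_rot: [[-0.975, 0.221, 0.002], [0.221, 0.975, 0.001], [-0.002, 0.001, -1.0]]
wrist_force: [0.4, 0.9, 1.5]
gripper_width: 0.703
gripper_force: 1.1
```

>>> {"name": "drive_tool", "arguments": {
  "rows": [
    [40,0,0,0,0,0,0],
    [40,0,0,0,0,0,0],
    [40,0,0,0,0,0,0],
    [40,0,0,0,0,0,0]
  ]
}}

```text
time_s: 4.88
tcp_pos: [0.5082, 0.0302, 0.0394]
ee_rot: [[-0.975, 0.221, 0.003], [0.221, 0.975, 0.001], [-0.002, 0.001, -1.0]]
wrist_force: [0.5, 2.2, 6.1]
gripper_width: 0.64
gripper_force: 30.0
```

>>> {"name": "drive_tool", "arguments": {
  "rows": [
    [40,0,0,3,0,0,0],
    [40,0,0,10,0,0,0],
    [40,0,0,20,0,0,0],
    [40,0,0,25,0,0,0],
    [40,0,0,25,0,0,0]
  ]
}}

```text
time_s: 5.3
tcp_pos: [0.5052, 0.0287, 0.1216]
ee_rot: [[-0.975, 0.222, -0.005], [0.222, 0.975, -0.002], [0.004, -0.003, -1.0]]
wrist_force: [-0.4, -0.5, -3.9]
gripper_width: 0.634
gripper_force: 30.0
```

>>> {"name": "drive_tool", "arguments": {
  "rows": [
    [40,-2,8,10,0,0,0],
    [40,-5,18,8,0,0,0],
    [40,-7,25,0,0,0,0],
    [40,-8,28,0,0,0,0],
    [40,-8,28,0,0,0,0]
  ]
}}

```text
time_s: 5.72
tcp_pos: [0.4753, 0.137, 0.1388]
ee_rot: [[-0.975, 0.223, -0.002], [0.223, 0.975, -0.001], [0.002, -0.001, -1.0]]
wrist_force: [-0.3, 0.5, -2.6]
gripper_width: 0.634
gripper_force: 30.0
```

>>> {"name": "drive_tool", "arguments": {
  "rows": [
    [40,-8,28,0,0,0,0],
    [40,-8,28,0,0,0,0],
    [40,-8,28,0,0,0,0],
    [40,-8,28,0,0,0,0],
    [40,-8,28,0,0,0,0]
  ]
}}

```text
time_s: 6.13
tcp_pos: [0.4351, 0.2772, 0.1385]
ee_rot: [[-0.975, 0.222, -0.003], [0.222, 0.975, -0.002], [0.002, -0.003, -1.0]]
wrist_force: [0.6, -0.3, -3.9]
gripper_width: 0.634
gripper_force: 30.0
```

>>> {"name": "drive_tool", "arguments": {
  "rows": [
    [40,-8,26,0,0,0,0],
    [40,-8,24,0,0,0,0],
    [40,-6,20,0,0,0,0],
    [40,-3,10,0,0,0,0],
    [40,0,0,0,0,0,0]
  ]
}}

```text
time_s: 6.55
tcp_pos: [0.4108, 0.358, 0.1386]
ee_rot: [[-0.976, 0.219, -0.001], [0.219, 0.976, -0.001], [0.001, -0.001, -1.0]]
wrist_force: [0.4, -0.1, -3.2]
gripper_width: 0.637
gripper_force: 30.0
```

>>> {"name": "drive_tool", "arguments": {
  "rows": [
    [40,0,0,-15,0,0,0],
    [40,0,0,-25,0,0,0],
    [40,0,0,-25,0,0,0],
    [40,0,0,-15,0,0,0],
    [40,0,0,-8,0,0,0]
  ]
}}

```text
time_s: 6.97
tcp_pos: [0.4108, 0.3537, 0.0488]
ee_rot: [[-0.975, 0.223, -0.004], [0.223, 0.975, -0.005], [0.003, -0.006, -1.0]]
wrist_force: [-0.0, 0.3, -3.5]
gripper_width: 0.637
gripper_force: 30.0
```

>>> {"name": "drive_tool", "arguments": {
  "rows": [
    [40,0,0,-4,0,0,0],
    [40,0,0,-2,0,0,0],
    [40,0,0,0,0,0,0]
  ]
}}

```text
time_s: 7.22
tcp_pos: [0.4124, 0.3565, 0.0459]
ee_rot: [[-0.975, 0.222, 0.0], [0.222, 0.975, 0.0], [-0.0, 0.0, -1.0]]
wrist_force: [-0.2, -0.4, -2.7]
gripper_width: 0.639
gripper_force: 30.0
```

>>> {"name": "drive_tool", "arguments": {
  "rows": [
    [40,0,0,-1,0,0,0],
    [40,0,0,-1,0,0,0],
    [40,0,0,-1,0,0,0],
    [40,0,0,0,0,0,0]
  ]
}}

```text
time_s: 7.55
tcp_pos: [0.4123, 0.357, 0.0434]
ee_rot: [[-0.975, 0.221, 0.001], [0.221, 0.975, 0.001], [-0.001, 0.001, -1.0]]
wrist_force: [-1.1, -1.2, 0.6]
gripper_width: 0.635
gripper_force: 30.0
```

>>> {"name": "drive_tool", "arguments": {
  "rows": [
    [68,0,0,-0.5,0,0,0],
    [72,0,0,0,0,0,0],
    [80,0,0,0,0,0,0],
    [85,0,0,0,0,0,0],
    [85,0,0,0,0,0,0]
  ]
}}

```text
time_s: 7.97
tcp_pos: [0.4122, 0.3567, 0.0422]
ee_rot: [[-0.975, 0.221, 0.0], [0.221, 0.975, 0.0], [-0.0, 0.0, -1.0]]
wrist_force: [-0.2, 0.2, 0.3]
gripper_width: 0.823
gripper_force: 0.0
```

>>> {"name": "drive_tool", "arguments": {
  "rows": [
    [85,0,0,5,0,0,0],
    [85,0,0,20,0,0,0],
    [85,0,0,30,0,0,0],
    [85,0,0,30,0,0,0],
    [85,0,0,20,0,0,0]
  ]
}}

```text
time_s: 8.38
tcp_pos: [0.4128, 0.3573, 0.1503]
ee_rot: [[-0.975, 0.221, 0.003], [0.221, 0.975, 0.003], [-0.002, 0.003, -1.0]]
wrist_force: [0.6, -0.2, 0.5]
gripper_width: 0.85
gripper_force: 0.0
```

>>> {"name": "drive_tool", "arguments": {
  "rows": [
    [50,9.6,-24,0,0,0,0.105],
    [50,9.6,-24,0,0,0,0.105],
    [50,9.6,-24,0,0,0,0.105],
    [50,9.6,-24,0,0,0,0.105],
    [50,9.6,-24,0,0,0,0.105]
  ]
}}

```text
time_s: 8.8
tcp_pos: [0.4603, 0.2354, 0.1476]
ee_rot: [[-0.953, -0.303, 0.0], [-0.303, 0.953, 0.0], [-0.001, 0.0, -1.0]]
wrist_force: [0.6, 0.3, 0.0]
gripper_width: 0.565
gripper_force: 0.0
```

>>> {"name": "drive_tool", "arguments": {
  "rows": [
    [50,9.6,-24,0,0,0,0.105],
    [50,9.6,-24,0,0,0,0.105],
    [50,9.6,-24,0,0,0,0.105],
    [50,9.6,-24,0,0,0,0.105],
    [50,9.6,-24,0,0,0,0.105]
  ]
}}

```text
time_s: 9.22
tcp_pos: [0.5084, 0.1153, 0.1475]
ee_rot: [[-0.673, -0.739, 0.0], [-0.739, 0.673, 0.0], [-0.0, -0.0, -1.0]]
wrist_force: [0.3, 0.2, -0.2]
gripper_width: 0.499
gripper_force: 0.0
```

```bash
python3 - <<'E'
from h import *
c=capture("top"); a=c["frame"][150:330,130:420]
d=capture("side"); b=d["frame"][80:260,200:490]
cv2.imwrite("pics/mid.png",cv2.resize(np.vstack([a,b])[:,:,::-1],None,fx=1.6,fy=1.6,interpolation=cv2.INTER_CUBIC))
np.set_printoptions(precision=4,suppress=True)
for n,c in(("top",c),("side",d)):
    for m in masks_of("tack_tin",c):
        P=pts(c,m["region"]); Q=P[P[:,2]>.055]
        if len(Q)>10 and m["p"]>.4: print(n,m["p"],cv2.minEnclosingCircle((Q[:,:2]*1000).astype(np.float32)))
    for m in masks_of("pull_bar",c)[:1]:
        P=pts(c,m["region"]); P=P[(P[:,2]>.058)&(P[:,2]<.08)]; print(m["p"],cv2.minAreaRect((P[:,:2]*1000).astype(np.float32)))
E
```

```text
top 0.81 ((357.81597900390625, 131.205078125), 28.381710052490234)
0.74 ((662.612060546875, -25.20818328857422), (128.84698486328125, 240.3121337890625), 77.06970977783203)
side 0.86 ((567.1773681640625, 116.04166412353516), 52.48833084106445)
side 0.86 ((358.13165283203125, 131.0460968017578), 28.843233108520508)
side 0.76 ((422.4820556640625, 239.6697235107422), 133.4260711669922)
side 0.65 ((477.1459655761719, 140.66844177246094), 29.757627487182617)
0.69 ((556.464599609375, -5.50689697265625), (123.64897155761719, 23.19406509399414), 77.8697509765625)
```

View pics/mid.png

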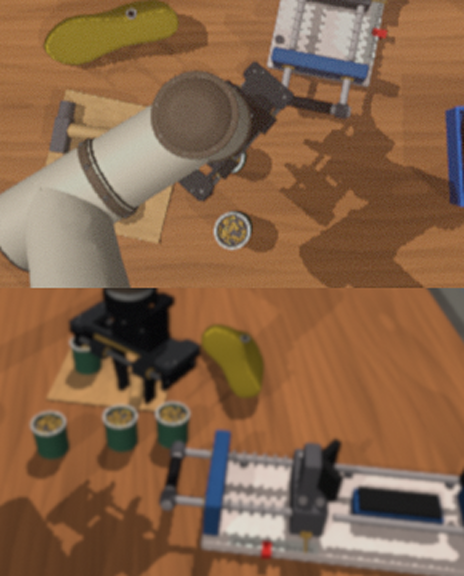

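>>> {"name": "drive_tool", "arguments": {
  "rows": [
    [50,9.6,-24,0,0,0,0.105],
    [50,9.6,-24,0,0,0,0.105],
    [50,9.6,-24,0,0,0,0.105],
    [50,9.6,-24,0,0,0,0.105],
    [50,9.6,-23,0,0,0,0.105]
  ]
}}

```text
time_s: 9.93
tcp_pos: [0.5563, -0.0023, 0.1472]
ee_rot: [[-0.211, -0.978, 0.0], [-0.978, 0.211, 0.0], [-0.0, -0.0, -1.0]]
wrist_force: [-0.1, -0.4, -0.2]
gripper_width: 0.502
gripper_force: 0.0
```

The tin stands upright on the pad (lower picture, 87,355), and the bar is clear. I'll lower onto the bar.

>>> {"name": "drive_tool", "arguments": {
  "rows": [
    [50,0,-1,-15,0,0,0],
    [50,0,0,-25,0,0,0],
    [50,0,0,-25,0,0,0],
    [50,0,0,-15,0,0,0],
    [50,0,0,-8,0,0,0]
  ]
}}

```text
time_s: 10.35
tcp_pos: [0.5547, -0.0027, 0.0569]
ee_rot: [[-0.217, -0.976, -0.004], [-0.976, 0.217, -0.001], [0.002, 0.004, -1.0]]
wrist_force: [0.1, -1.2, 0.5]
gripper_width: 0.503
gripper_force: 0.0
```

>>> {"name": "drive_tool", "arguments": {
  "rows": [
    [30,0,0,0,0,0,0],
    [10,0,0,0,0,0,0],
    [5,0,0,0,0,0,0],
    [5,0,0,0,0,0,0],
    [5,0,0,0,0,0,0]
  ]
}}

```text
time_s: 10.77
tcp_pos: [0.557, -0.0031, 0.0603]
ee_rot: [[-0.217, -0.976, 0.003], [-0.976, 0.217, 0.001], [-0.001, -0.003, -1.0]]
wrist_force: [7.0, -2.7, -2.7]
gripper_width: 0.209
gripper_force: 4.1
```

>>> {"name": "drive_tool", "arguments": {
  "rows": [
    [5,0,0,0,0,0,0],
    [5,0,0,0,0,0,0],
    [5,0,0,0,0,0,0]
  ]
}}

```text
time_s: 11.02
tcp_pos: [0.5573, -0.0032, 0.0602]
ee_rot: [[-0.217, -0.976, 0.003], [-0.976, 0.217, 0.0], [-0.001, -0.003, -1.0]]
wrist_force: [1.9, -0.0, 5.0]
gripper_width: 0.193
gripper_force: 30.0
```

```bash
python3 - <<'E'
from h import *
c=capture("top"); a=c["frame"][140:190,340:400]
d=capture("side"); b=d["frame"][215:265,340:400]
cv2.imwrite("pics/ptr.png",cv2.resize(np.hstack([a,b])[:,:,::-1],None,fx=6.5,fy=6.5,interpolation=cv2.INTER_CUBIC))
E
```

```text
(no output)
```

View pics/ptr.png

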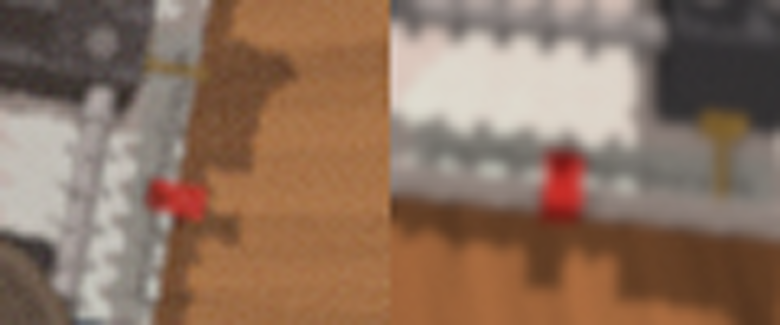

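```bash
cat >> h.py <<'E'
X=np.array([np.cos(np.radians(-12.7)),np.sin(np.radians(-12.7))])
def onplane(c,u,v,z):
    R=np.array(c["R"]); o=-R.T@c["t"]; d=R.T@np.array([(u-c["cx"])/c["fx"],(v-c["cy"])/c["fy"],1])
    return (o+d*(z-o[2])/d[2])[:2]
def gap(save_as):
    tiles=[]
    for n,b in(("top",(345,140,385,185)),("side",(345,225,405,262))):
        c=capture(n); f=c["frame"]; h=cv2.cvtColor(f,cv2.COLOR_RGB2HSV).astype(int); 
        M=np.zeros((400,640),bool); M[b[1]:b[3],b[0]:b[2]]=1
        red=M&((h[...,0]<6)|(h[...,0]>172))&(h[...,1]>150)&(h[...,2]>110)
        v,u=np.nonzero(red); t=onplane(c,u.mean(),v.mean(),.025)
        print(n,"tab px",u.mean().round(1),v.mean().round(1),len(u),"xy",t.round(4),"along",(t@X).round(4))
        L=int(n=="top")
        br=M&(h[...,0]>17)&(h[...,0]<30)&(h[...,1]>90)
        k,lab,st,ce=cv2.connectedComponentsWithStats(br.astype(np.uint8))
        for i in range(1,k):
            if st[i,4]>3:
                p=onplane(c,*ce[i],.028); print("  brass",ce[i].round(1),st[i].tolist(),p.round(4),"gap mm",((p-t)@X*1000).round(1))
        tiles.append(cv2.resize(f[b[1]:b[3],b[0]:b[2]][:,:,::-1],(390,400),interpolation=cv2.INTER_CUBIC))
    cv2.imwrite("pics/"+save_as,np.hstack(tiles))
E
python3 -c "
from h import *
gap('g0.png')"
```

```text
top tab px 367.1 170.3 38 xy [ 0.6831 -0.1247] along 0.6939
  brass [367.5 150.3] [365, 150, 6, 2, 6] [ 0.7396 -0.1279] gap mm 55.8
side tab px 366.1 243.8 47 xy [ 0.6826 -0.1259] along 0.6936
  brass [390.8 233.8] [388, 232, 7, 5, 24] [ 0.7448 -0.104 ] gap mm 55.9
  brass [390.6 241.2] [390, 239, 2, 5, 9] [ 0.7396 -0.125 ] gap mm 55.4
```

>>> {"name": "drive_tool", "arguments": {
  "rows": [
    [5,-5,1,0,0,0,0],
    [5,-10,2.2,0,0,0,0],
    [5,-10,2.2,0,0,0,0],
    [5,-10,2.2,0,0,0,0],
    [5,-5,1.4,0,0,0,0]
  ]
}}

```text
time_s: 11.63
tcp_pos: [0.5194, 0.0054, 0.0602]
ee_rot: [[-0.216, -0.976, 0.009], [-0.976, 0.216, 0.0], [-0.002, -0.008, -1.0]]
wrist_force: [9.5, -8.1, -3.1]
gripper_width: 0.199
gripper_force: 30.0
```

```bash
python3 -c "
from h import *
gap('g1.png'); s=sense(); print(s['tcp_pos'],s['wrist_force'],s['gripper_force'])"
```

```text
top tab px 367.0 170.3 33 xy [ 0.6831 -0.1243] along 0.6937
  brass [364.  163.3] [361, 163, 7, 2, 7] [ 0.7027 -0.1165] gap mm 17.3
side tab px 366.2 243.7 44 xy [ 0.6828 -0.1254] along 0.6937
  brass [373.6 232.1] [371, 230, 7, 5, 24] [ 0.7054 -0.0958] gap mm 15.5
  brass [373.2 239.3] [373, 237, 2, 5, 6] [ 0.7005 -0.1166] gap mm 15.3
[0.51907399 0.00540095 0.06023924] [ 9.08725547 -5.7394459  -1.72241645] 29.99562941811746
```

>>> {"name": "drive_tool", "arguments": {
  "rows": [
    [5,-4,0.8,0,0,0,0],
    [5,-5,1.1,0,0,0,0],
    [5,-4,0.8,0,0,0,0],
    [5,-1.5,0.3,0,0,0,0],
    [5,0,0,0,0,0,0]
  ]
}}

```text
time_s: 12.15
tcp_pos: [0.5058, 0.0084, 0.0602]
ee_rot: [[-0.216, -0.976, 0.009], [-0.976, 0.216, 0.001], [-0.003, -0.009, -1.0]]
wrist_force: [10.4, -7.0, -2.2]
gripper_width: 0.193
gripper_force: 30.0
```

```bash
python3 -c "
from h import *
gap('g2.png'); s=sense(); print(s['tcp_pos'],s['wrist_force'],s['gripper_force'])"
```

```text
top tab px 367.8 170.9 21 xy [ 0.6813 -0.1265] along 0.6925
  brass [360.8 167.8] [360, 167, 3, 2, 4] [ 0.6901 -0.1069] gap mm 4.3
side tab px 365.7 245.1 31 xy [ 0.681  -0.1292] along 0.6928
  brass [367.9 231.4] [365, 230, 7, 5, 22] [ 0.6923 -0.0927] gap mm 2.9
[0.50596602 0.00833878 0.06023842] [10.34487163 -7.44334524 -2.06949765] 29.985202706448035
```

View pics/g2.png

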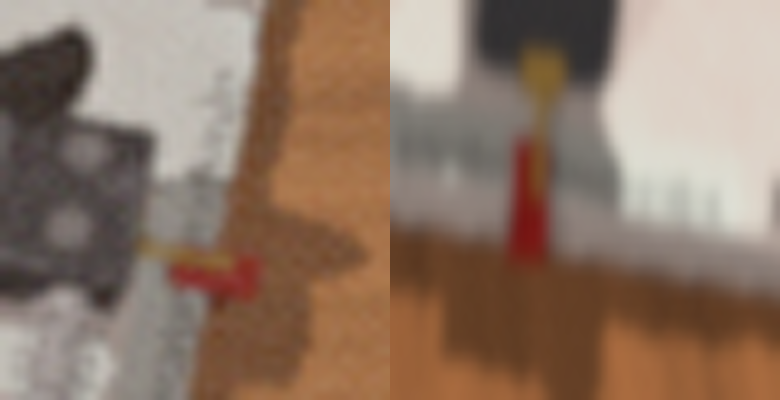

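The pointer is over the far part of the tab, about 2.7 mm short of its middle.

>>> {"name": "drive_tool", "arguments": {
  "rows": [
    [5,-1.3,0.2,0,0,0,0],
    [5,-1.4,0.2,0,0,0,0],
    [5,0,0,0,0,0,0],
    [5,0,0,0,0,0,0],
    [5,0,0,0,0,0,0]
  ]
}}

```text
time_s: 12.67
tcp_pos: [0.5037, 0.0088, 0.0602]
ee_rot: [[-0.216, -0.976, 0.01], [-0.976, 0.216, 0.001], [-0.003, -0.01, -1.0]]
wrist_force: [11.6, -6.8, -2.9]
gripper_width: 0.199
gripper_force: 30.0
```

```bash
python3 - <<'E'
from h import *
gap('g3.png'); s=sense(); print(s['tcp_pos'],s['wrist_force'],s['gripper_force'])
t=capture("side"); save(t,"end.png",(200,80,480,270),2.8)
E
```

```text
top tab px 368.6 171.1 17 xy [ 0.6809 -0.1288] along 0.6925
side tab px 365.9 245.7 26 xy [ 0.6813 -0.1309] along 0.6934
  brass [367.  231.3] [364, 229, 7, 6, 25] [ 0.6904 -0.0924] gap mm 0.4
[0.50368109 0.00879965 0.0602333 ] [10.60640177 -6.960524   -2.9683745 ] 29.977072487818077
```

View pics/g3.png

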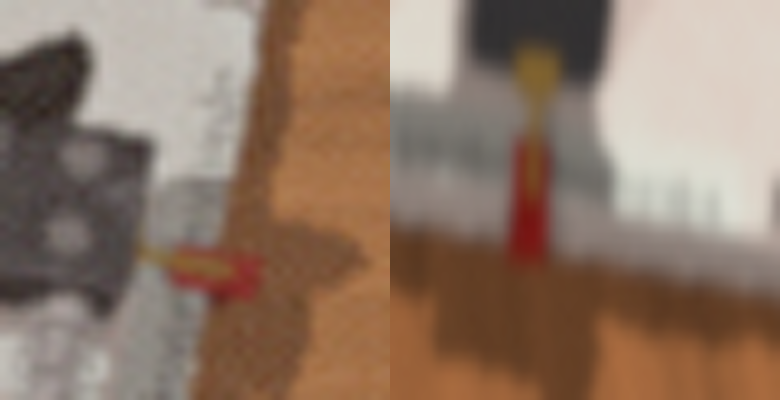

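View pics/end.png

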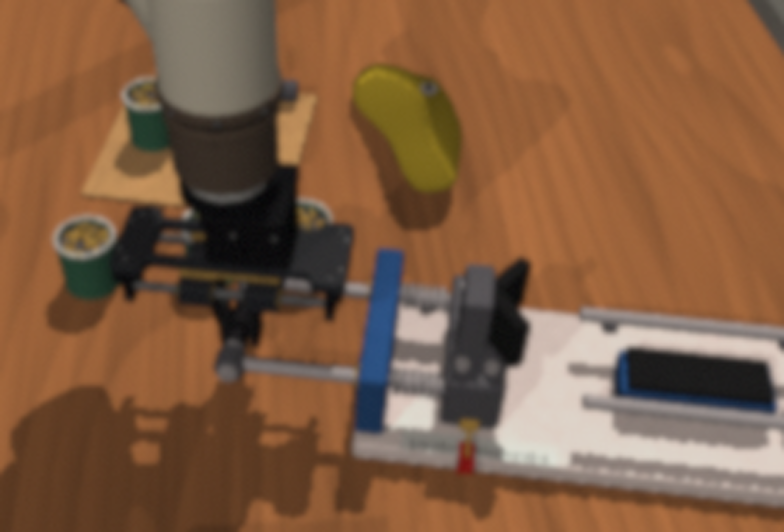

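The pointer is within about 1 mm of the tab's middle (g3 side tile: pointer at 536, tab middle at 532). The tin is upright on the pad at (148,110). One last small pull, and a hold to let it settle.

>>> {"name": "drive_tool", "arguments": {
  "rows": [
    [5,-0.7,0.1,0,0,0,0],
    [5,0,0,0,0,0,0],
    [5,0,0,0,0,0,0],
    [5,0,0,0,0,0,0],
    [5,0,0,0,0,0,0]
  ]
}}

```text
time_s: 13.23
tcp_pos: [0.5032, 0.0089, 0.0602]
ee_rot: [[-0.216, -0.976, 0.01], [-0.976, 0.216, 0.001], [-0.003, -0.01, -1.0]]
wrist_force: [11.5, -8.3, -2.9]
gripper_width: 0.196
gripper_force: 30.0
```

```bash
python3 - <<'E'
from h import *
gap('g4.png'); s=sense(); print(s['tcp_pos'],s['wrist_force'],s['gripper_force'])
for n in("top","side"):
    c=capture(n)
    for m in masks_of("tack_tin",c):
        P=pts(c,m["region"]); Q=P[(P[:,2]>.058)&(P[:,1]>.3)&(P[:,2]<.075)]
        if len(Q)>10: print(n,m["p"],cv2.minEnclosingCircle((Q[:,:2]*1000).astype(np.float32)))
E
```

```text
top tab px 368.8 170.9 16 xy [ 0.6812 -0.1292] along 0.6929
side tab px 366.0 245.4 28 xy [ 0.6817 -0.1303] along 0.6936
  brass [367.1 231.3] [364, 229, 7, 6, 24] [ 0.6905 -0.0924] gap mm 0.2
[0.50321477 0.00895351 0.06024848] [11.56217504 -7.49362251 -4.04937955] 29.972291154754203
top 0.92 ((411.4529724121094, 354.23175048828125), 28.738632202148438)
side 0.55 ((410.69818115234375, 354.3805847167969), 29.977025985717773)
```

View pics/g4.png

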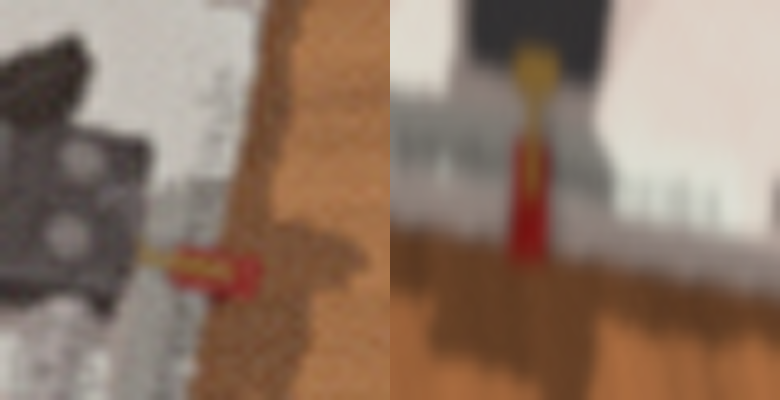

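The brass pointer now stands over the middle of the red tab in both views: (205,266) in the top tile and (533,170) in the side tile. The tin is well inside the pad, and the grip is steady at 30 N.

```bash
python3 -c "
from h import *
print(finish_job())"
```

```text
the job is handed in; nothing more can be done
None
```

The job is handed in: the green tin stands upright on the free half of the pad, and the arm is still gripping the pull bar with the pointer over the middle of the red tab (within about 1 mm).

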